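# Line up the specimen tins by size on the rack

### The arm

A 6-joint arm with a two-finger parallel gripper is mounted at the origin on the work surface; the furniture and walls round the work are solid. World frame = base frame: x ahead of the robot, y to its left, z up, the work surface at z = 0. Lengths are in m, angles in rad, forces in N, time in s.
With the tool pointing down it reaches from about 0.35 to 0.875 m from the base axis. Payload 15.5 kg.
Tool frame: the origin (TCP) lies on the centre line of the jaws, within the pads' length; the fingertips stand 14 mm ahead of it and the grasp point (between the pads) lies 5 mm behind it; z points along the fingers, y is the line along which they close (so a half turn about z gives the same grasp; the last joint's range is limited). The gripper opens to 85 mm and grips with 20 to 120 N. Pads are 22 mm wide; open, the fingers measure 114 mm over their backs; the gripper's body (76 mm by 85 mm) begins 54 mm behind the grasp point. The pads swing forward as they close: fully open they stand 13 mm farther back than shut.
Start: joints at [1.083, 0.494, 1.345, -0, 1.302, -0.096], TCP at [0.239, 0.578, 0.245] pointing down, gripper open.
Joint ranges: [-2.91, 2.91], [-0.82, 2.16], [0.22, 2.67], [-1.22, 4.37], [0.12, 2.79], [-3.08, 3.08]. Speed limits (rad/s): [1.89, 1.89, 2.57, 3.01, 3.01, 3.01].

### API

Orientations are given as a rotation vector (axis times angle).
In Python, from bench import r, eyes, ticket gives the robot as it stands.
- The arm moves only by the tool send_rows, never from a script. Its argument "commands" is one flat list of numbers, 7 for each row, row after row: the finger opening in cm, from 0 to 8.54, then the shift along the tool's x, y, z in cm, then the turn, a rotation vector about the tool's x, y, z in degrees. In form: [claw, tx, ty, tz, wx, wy, wz, claw, tx, ty, tz, wx, wy, wz, ...]. A call has 1 to 20 rows; each row is the pose to reach, as a shift and turn from the pose commanded when the call began, along the tool's axes at that moment; what a row does not reach only later rows make up. A row lasts 1/10 s, in which the tool goes at most 50 mm and 8.59 degrees, less where a joint would pass 70% of its speed; a pose out of reach is approached as far as the arm can. A call with a gripper value outside its range is refused whole. The fingers move at their own pace and stop on an object; the grip force is fixed at half the most. Time passes only in rows, so rows that repeat a pose let the fingers close. It gives the time, the measured TCP pose, the force, the opening and the grip force at its end, in the units of the state.
- r.get_obs(): the state, without advancing time (a new reading comes with each control period).
- eyes.grab_frame(name): name is "scene" or "top" or "wrist"; returns the picture (400x640x3 uint8, red, green, blue); there is no depth.
- eyes.camera_params(name): a dict with "fx", "fy", "cx", "cy" (pixels), "extrinsics" (4x4, takes a point from world to camera coordinates). Camera axes: x right, y down, z forward; pixel columns grow to the right and rows downward; lengths in m; the calibration is good to about 2 mm. A picture is of the moment at which its call begins: read the wrist's pose just before it. camera_params takes no time and is no camera call; for the wrist camera it gives the pose at the moment of the call.
- ticket.sign_off(): hands the job in; it is judged then, once.
The state is a dict: "clock": time; "joint_positions": joint angles; "joint_vel": joint speeds; "joint_torque": joint torques, N m; "tool_pos": TCP position; "ee_rot": TCP orientation; "wrist_force": force on the tool from outside, world axes, zero at the start; "wrist_torque": the same for the moment, N m; "finger_gap": finger opening in m; "grasp_force": force on a finger pad.
Only numpy, scipy, OpenCV 4.12 (cv2) and the standard library are available. Lean on these libraries where they do the work, as an engineer would, in place of code of your own. Each camera call takes 0.05 s, during which the arm holds its last target. There are 200 camera calls.

### The job

Line up the four steel specimen tins on the white rack in order of size, one tin standing upright and centred on each black disc: the smallest on the disc beside the steel post, then each next larger one, so that the largest stands at the far end. Leave the petri dish and the tally counter where they are.

Things in the scene. Friction and masses are not known exactly. Their poses are not given: they have to be found in the camera images.
- tin_a: the smallest of four round steel specimen tins with ribbed screw lids (lid is tight, does not come off): plain upright cylinder 24 mm in diameter, 30 mm high. Origin at the centre of its underside, z up.
- tin_b: the second smallest of four round steel specimen tins with ribbed screw lids (lid is tight, does not come off): plain upright cylinder 34 mm in diameter, 38 mm high. Origin at the centre of its underside, z up.
- tin_c: the second largest of four round steel specimen tins with ribbed screw lids (lid is tight, does not come off): plain upright cylinder 44 mm in diameter, 46 mm high. Origin at the centre of its underside, z up.
- tin_d: the largest of four round steel specimen tins with ribbed screw lids (lid is tight, does not come off): plain upright cylinder 54 mm in diameter, 54 mm high. Origin at the centre of its underside, z up.
- mark_1: one of four like flat black rubber discs, 58 mm wide, 1.5 mm thick, in a straight row 74 mm apart on a fixed white rack (307 x 80 x 8 mm); this one is at the end of the row beside the small upright steel post. Origin at the centre of its underside, 8 mm above the table; a tin stands on it at 9.5 mm. x runs along the row away from the post, y across. The post is 10 mm thick, 24 mm tall, 41 mm from this centre.
- mark_2: one of four like flat black rubber discs, 58 mm wide, 1.5 mm thick, in a straight row 74 mm apart on a fixed white rack (307 x 80 x 8 mm); this one is second from the post end. Origin at the centre of its underside, 8 mm above the table; a tin stands on it at 9.5 mm. x runs along the row away from the post, y across.
- mark_3: one of four like flat black rubber discs, 58 mm wide, 1.5 mm thick, in a straight row 74 mm apart on a fixed white rack (307 x 80 x 8 mm); this one is third from the post end. Origin at the centre of its underside, 8 mm above the table; a tin stands on it at 9.5 mm. x runs along the row away from the post, y across.
- mark_4: one of four like flat black rubber discs, 58 mm wide, 1.5 mm thick, in a straight row 74 mm apart on a fixed white rack (307 x 80 x 8 mm); this one is at the end of the row farthest from the post. Origin at the centre of its underside, 8 mm above the table; a tin stands on it at 9.5 mm. x runs along the row away from the post, y across.
- dish: small clear round lidded petri dish, 59 mm in diameter, 12 mm high, a bystander standing loose near the tins. Origin at the centre of its underside.
- counter: chromed hand tally counter, 46 x 79 x 37 mm, a bystander lying loose near the tins. Origin at the middle of its underside.
Mind the look-alikes: they are no part of the job. What is shaped like the tin_b but orange or red is not meant. What is shaped like the tin_d but green is not meant.

How it is judged:
At the end, for the whole second after the job is handed in: Each tin stands upright (within 0.1 rad) on its own disc, its centre within 12 mm of the disc's centre (height of its underside less than 6 mm above the rack's surface), in order of size with the smallest beside the post, all released and at rest (horizontal distance between tin_a and mark_1 below 0.012 m and z of tin_a in the frame of mark_1 below 0.006 m and angle between each of tin_a, tin_b, tin_c, tin_d's own z axis and vertical below 0.1 rad and linear speed of each of tin_a, tin_b, tin_c, tin_d below 0.02 m/s and horizontal distance between tin_b and mark_2 below 0.012 m and z of tin_b in the frame of mark_2 below 0.006 m and horizontal distance between tin_c and mark_3 below 0.012 m and z of tin_c in the frame of mark_3 below 0.006 m and horizontal distance between tin_d and mark_4 below 0.012 m and z of tin_d in the frame of mark_4 below 0.006 m); the robot touches nothing.
It fails at once if the petri dish is shifted by more than 15 mm (distance of dish from where it was at the start of the episode above 0.015 m).
It fails at once if the tally counter is shifted by more than 15 mm (distance of counter from where it was at the start of the episode above 0.015 m).
It also fails if it takes over 104 s, if anything falls off the work surface, if the arm or the gripper's body presses on something with over 40 N, if the wrist force passes 120 N, or if a joint passes its speed limit or range.

## Working session

There is one attempt and no reset: what is moved stays moved. The work goes in short steps, Python scripts to look and compute and a tool call to move; the robot and the scene stay as the last step left them, time stands still between calls to the robot, and variables do not carry over. Pictures are saved under pics/ and viewed, at most 14 in all, crops included, and the job is handed in when it is done.

Besides the shell and the picture viewer there is one more tool, called in YAML: its name, and indented under it one key for each argument. send_rows: Moves the arm, as the interface text tells. Its arguments: {"type":"object","properties":{"commands":{"type":"array","items":{"type":"number"}}},"required":["commands"]}

```bash
mkdir -p pics; ls
python3 - <<'E'
from bench import r,eyes,ticket
import cv2,numpy as np
np.set_printoptions(precision=4,suppress=True)
for n in("scene","top"):
    cv2.imwrite(f"pics/{n}0.png",eyes.grab_frame(n)[:,:,::-1]); p=eyes.camera_params(n); print(n,p["fx"],p["fy"],p["cx"],p["cy"]);print(p["extrinsics"])
o=r.get_obs();print(o["clock"],o["tool_pos"],o["ee_rot"],o["finger_gap"])
E
```

```text
pics
scene 516.055596242022 516.055596242022 314.261991213669 207.70888095198413
[[ 0.702  -0.7121  0.0104 -0.464 ]
 [-0.5195 -0.522  -0.6765  0.2568]
 [ 0.4871  0.4695 -0.7364  1.1984]
 [ 0.      0.      0.      1.    ]]
top 381.58957978987434 381.58957978987434 319.4042981570971 201.36893038536323
[[ 0.028  -0.9996  0.0049 -0.1161]
 [-0.9796 -0.0284 -0.1987  0.5616]
 [ 0.1988  0.0008 -0.98    1.1064]
 [ 0.      0.      0.      1.    ]]
0.1 [0.2385 0.5773 0.2448] [-0.6114 -3.0812  0.0016] 0.08585094469414965
```

View pics/scene0.png

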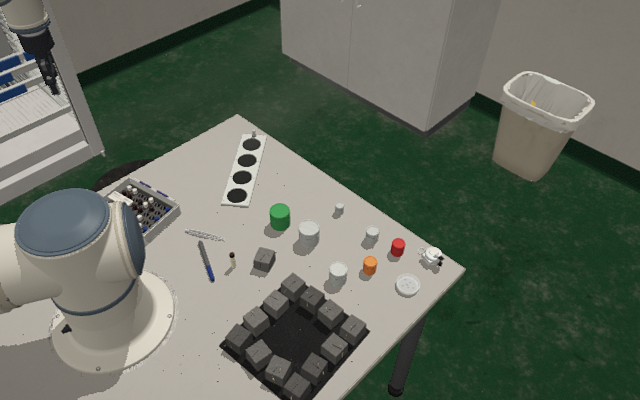

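View pics/top0.png

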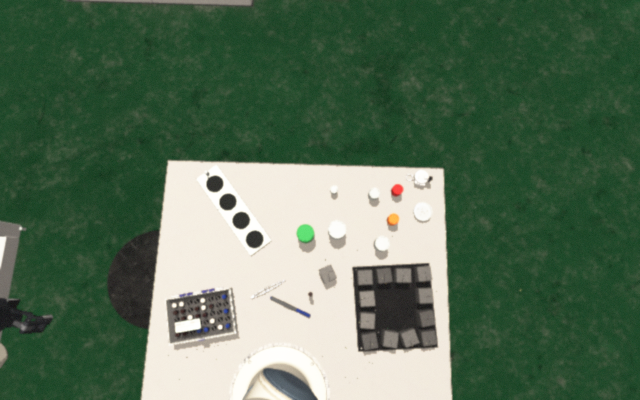

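The top picture shows steel tins at about a (334,190), b (374,194), c (382,244) and d (337,230). The look-alikes are red (397,190), orange (393,220) and green (305,233). The dish is at (423,212) and the counter at (422,179). The discs run from (215,184) at the post to (254,239). I'll confirm this in one enlarged crop.

```bash
cat > h.py <<'E'
from bench import r,eyes,ticket
import cv2,numpy as np
np.set_printoptions(precision=4,suppress=True)
def ray(p,u,v,z):
    E=np.array(p["extrinsics"]);R,t=E[:3,:3],E[:3,3];c=-R.T@t
    d=R.T@np.array([(u-p["cx"])/p["fx"],(v-p["cy"])/p["fy"],1]);return c+d*(z-c[2])/d[2]
def proj(p,X):
    E=np.array(p["extrinsics"]);q=E[:3,:3]@np.array(X)+E[:3,3];return np.array([q[0]/q[2]*p["fx"]+p["cx"],q[1]/q[2]*p["fy"]+p["cy"]])
E
python3 - <<'E'
from h import *
im=cv2.imread("pics/top0.png")
cv2.imwrite("pics/crop.png",cv2.resize(im[160:265,190:440],None,fx=3.2,fy=3.2,interpolation=cv2.INTER_CUBIC))
p=eyes.camera_params("top")
for n,u,v,z in[("a",334,190,.03),("b",374,194,.038),("c",382,244,.046),("d",337,230,.054),("m1",215,184,.0095),("m2",228,202,.0095),("m3",241,220,.0095),("m4",254,239,.0095),("red",397,190,.038),("or",393,220,.038),("green",305,233,.054),("dish",423,212,.012),("cnt",422,179,.03)]: print(n,ray(p,u,v,z))
# discs by mask
g=im.max(2); m=(g<50).astype(np.uint8)
n,l,s,c=cv2.connectedComponentsWithStats(m[160:265,190:280])
for i in range(1,n):
    if s[i,4]>80: print(s[i,4],c[i]+[190,160],ray(p,*(c[i]+[190,160]),.0095))
E
```

```text
a [ 0.6078 -0.1447  0.03  ]
b [ 0.5968 -0.2692  0.038 ]
c [ 0.4414 -0.292   0.046 ]
d [ 0.4789 -0.1554  0.054 ]
m1 [0.6212 0.2355 0.0095]
m2 [0.5638 0.1896 0.0095]
m3 [0.5075 0.1444 0.0095]
m4 [0.449  0.1    0.0095]
red [ 0.6117 -0.3409  0.038 ]
or [ 0.5167 -0.3275  0.038 ]
green [ 0.4671 -0.0595  0.054 ]
dish [ 0.549  -0.4275  0.012 ]
cnt [ 0.6516 -0.4221  0.03  ]
```

View pics/crop.png

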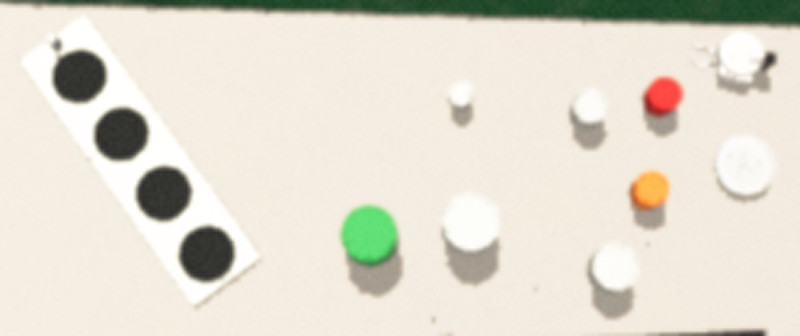

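The crop shows four white-grey steel lids: a (460,94), b (589,107), c (615,267) and d (471,222). Their relative sizes match tin_a to tin_d. The coloured ones at (663,95), (650,190) and (369,235) are the look-alikes, and the post is at (57,44). Next I'll refine the positions with masks.

```bash
cat >> h.py <<'E'
def axes(): # tool axes in world (columns)
    return cv2.Rodrigues(np.array(r.get_obs()["ee_rot"]))[0]
def go(target,yaw=None): # shift (cm, tool axes) & z-turn (deg)
    R=axes();o=r.get_obs();s=R.T@(np.array(target)-o["tool_pos"])*100
    a=np.degrees(np.arctan2(R[1,1],R[0,1]));print("t",o["clock"],"pos",o["tool_pos"],"yaw",a,"shift",s,"turn",None if yaw is None else -(yaw-a))
E
python3 - <<'E'
from h import *
im=cv2.imread("pics/top0.png");p=eyes.camera_params("top")
h=cv2.cvtColor(im,cv2.COLOR_BGR2HSV)
for n,u,v in[("lid a",334,189),("lid d",337,229),("table",355,210),("disc",228,202),("rack",222,195)]: print(n,im[v,u],h[v,u])
M=[]
m=(im.max(2)<100).astype(np.uint8)[160:265,190:280];k,l,s,c=cv2.connectedComponentsWithStats(m)
for i in range(1,k):
    if 150<s[i,4]<600:X=ray(p,*(c[i]+[190,160]),.0095);M.append(X);print(s[i,4],c[i]+[190,160],X)
M=np.array(M)[:,:2];print(np.linalg.norm(np.diff(M,axis=0),axis=1),"dir",np.degrees(np.arctan2(*(M[-1]-M[0])[::-1])))
sat=h[:,:,1].astype(int)
for n,u,v,z,d in[("a",333.7,189.4,.03,24),("b",374,193.4,.038,34),("c",382.2,243.4,.046,44),("d",337.2,229.4,.054,54)]:
    b=((sat<9)&(h[:,:,2]>170)).astype(np.uint8);k,l,s,c=cv2.connectedComponentsWithStats(b)
    i=l[int(round(v)),int(round(u))];X=ray(p,*c[i],z);X2=ray(p,*(c[i]+[1,0]),z)
    print(n,s[i],c[i],X,"diam mm",1000*np.linalg.norm(X2-X)*2*np.sqrt(s[i,4]/np.pi),"expect",d)
E
```

```text
lid a [250 253 254] [ 23   4 254]
lid d [250 253 253] [ 30   3 253]
table [225 236 243] [ 18  19 243]
disc [49 52 54] [18 24 54]
rack [184 200 203] [ 25  24 203]
188 [214.3404 183.3085] [0.6235 0.2378 0.0095]
192 [227.3594 201.526 ] [0.5653 0.1917 0.0095]
198 [240.6162 219.9646] [0.5075 0.1457 0.0095]
203 [254.2266 238.8571] [0.4495 0.0993 0.0095]
[0.0742 0.0739 0.0743] dir -141.47435251659144
a [331 186   6   6  29] [333.5517 188.4828] [ 0.6127 -0.1432  0.03  ] diam mm 19.09217189033004 expect 24
b [370 188   9   9  58] [374.3448 192.5345] [ 0.6015 -0.2702  0.038 ] diam mm 26.785735166580665 expect 34
c [376 237  13  13 132] [381.9394 242.8636] [ 0.4448 -0.2919  0.046 ] diam mm 39.08564284324105 expect 44
d [329 221  17  17 212] [336.8019 228.816 ] [ 0.4824 -0.1547  0.054 ] diam mm 49.4942145359798 expect 54
```

```bash
python3 -c "
from h import *
go([.53,-.2,.26],-51.5)"
```

```text
t 0.1 pos [0.2385 0.5773 0.2448] yaw 67.55244623647818 shift [-56.6204 -60.7172  -1.4602] turn 119.05244623647818
```

send_rows:
  commands: [8.5, -56.6, -60.7, -1.5, 0, 0, 119, 8.5, -56.6, -60.7, -1.5, 0, 0, 119, 8.5, -56.6, -60.7, -1.5, 0, 0, 119, 8.5, -56.6, -60.7, -1.5, 0, 0, 119, 8.5, -56.6, -60.7, -1.5, 0, 0, 119, 8.5, -56.6, -60.7, -1.5, 0, 0, 119, 8.5, -56.6, -60.7, -1.5, 0, 0, 119, 8.5, -56.6, -60.7, -1.5, 0, 0, 119, 8.5, -56.6, -60.7, -1.5, 0, 0, 119, 8.5, -56.6, -60.7, -1.5, 0, 0, 119, 8.5, -56.6, -60.7, -1.5, 0, 0, 119, 8.5, -56.6, -60.7, -1.5, 0, 0, 119, 8.5, -56.6, -60.7, -1.5, 0, 0, 119, 8.5, -56.6, -60.7, -1.5, 0, 0, 119, 8.5, -56.6, -60.7, -1.5, 0, 0, 119, 8.5, -56.6, -60.7, -1.5, 0, 0, 119, 8.5, -56.6, -60.7, -1.5, 0, 0, 119, 8.5, -56.6, -60.7, -1.5, 0, 0, 119, 8.5, -56.6, -60.7, -1.5, 0, 0, 119, 8.5, -56.6, -60.7, -1.5, 0, 0, 119]

```text
clock: 2.1
tool_pos: [0.5295, -0.1985, 0.2601]
ee_rot: [-2.964, -1.038, 0.001]
wrist_force: [-0.2, 0.2, 0.3]
finger_gap: 0.0853
grasp_force: 0.0
```

Run:
```python
from h import *
p=eyes.camera_params("wrist");im=eyes.grab_frame("wrist");cv2.imwrite("pics/w1.png",im[:,:,::-1])
for n,X in dict(a=(.611,-.144,.03),b=(.6,-.27,.038),c=(.443,-.292,.046),d=(.481,-.155,.054)).items(): print(n,proj(p,X))
```

```text
a [331.0997  91.3544]
b [406.0142 166.7031]
c [338.5117 270.8017]
d [269.7316 186.6938]
```

View pics/w1.png

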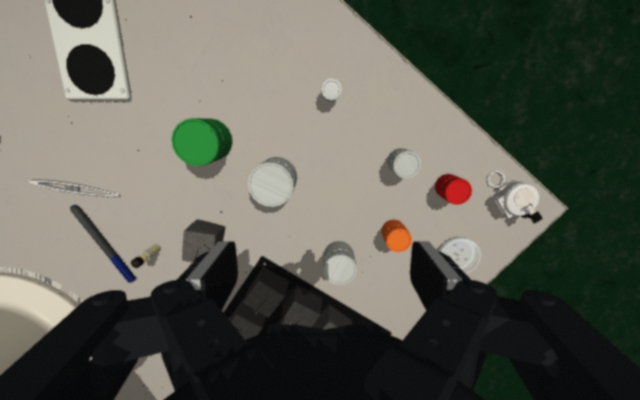

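The wrist view shows the steel lids at a (331,89), b (406,164), c (341,267) and d (272,185). These are within 4 px of the top-camera predictions. I'll refine them by mask here.

Run:
```python
from h import *
p=eyes.camera_params("wrist");im=cv2.imread("pics/w1.png");h=cv2.cvtColor(im,cv2.COLOR_BGR2HSV)
print(im[185,272],im[187,310],im[89,331],im[164,406],im[267,341])
for n,u,v,z,d in[("a",331,89,.03,24),("b",406,164,.038,34),("c",341,267,.046,44),("d",272,185,.054,54)]:
  for T in(12,18):
    b=cv2.morphologyEx(((h[:,:,1]<T)&(h[:,:,2]>165)).astype(np.uint8),cv2.MORPH_CLOSE,np.ones((5,5)));k,l,s,c=cv2.connectedComponentsWithStats(b)
    i=l[v,u];cn=cv2.findContours((l==i).astype(np.uint8),0,1)[0][0];e=cv2.fitEllipse(cn)
    X=ray(p,*e[0],z);sc=1000*np.linalg.norm(ray(p,e[0][0]+1,e[0][1],z)-X)
    print(n,T,i,s[i],np.array(e[0]),np.array(e[1])*sc,"expect",d,X)
```

```text
[178 189 188] [151 164 172] [193 204 202] [178 189 186] [183 193 192]
a 12 0 [     0      0    640    400 255477] [319.5 199.5] [ 590.4379 1004.3533] expect 24 [ 0.5001 -0.2146  0.03  ]
a 18 8 [322  79  19  20 308] [331.1386  88.8023] [21.3128 22.7521] expect 24 [ 0.6133 -0.1421  0.03  ]
b 12 0 [     0      0    640    400 255477] [319.5 199.5] [577.3062 982.016 ] expect 34 [ 0.5019 -0.2133  0.038 ]
b 18 12 [395 152  25  26 512] [407.0617 164.2367] [28.6265 31.3911] expect 34 [ 0.6032 -0.2689  0.038 ]
c 12 0 [     0      0    640    400 255477] [319.5 199.5] [564.1746 959.6786] expect 44 [ 0.5037 -0.212   0.046 ]
c 18 37 [328 255  28  29 647] [340.969  269.2566] [36.3808 37.1524] expect 44 [ 0.4469 -0.2931  0.046 ]
d 12 0 [     0      0    640    400 255477] [319.5 199.5] [551.0429 937.3413] expect 54 [ 0.5055 -0.2107  0.054 ]
d 18 13 [ 249  163   44   43 1470] [270.0479 184.1725] [48.3134 51.9116] expect 54 [ 0.4838 -0.1534  0.054 ]
```

```bash
python3 -c "
from h import *
go([.483,-.154,.03],-51.5);print(axes())"
```

```text
t 2.15 pos [ 0.5296 -0.1984  0.2602] yaw -51.389882964860455 shift [-0.8686 -6.3583 23.0279] turn 0.1101170351395453
[[ 0.7814  0.624  -0.0005]
 [ 0.624  -0.7814  0.0004]
 [-0.0001 -0.0006 -1.    ]]
```

send_rows:
  commands: [8.5, -0.9, -6.4, 10, 0, 0, 0, 8.5, -0.9, -6.4, 10, 0, 0, 0, 8.5, -0.9, -6.4, 13, 0, 0, 0, 8.5, -0.9, -6.4, 13, 0, 0, 0, 8.5, -0.9, -6.4, 17, 0, 0, 0, 8.5, -0.9, -6.4, 19, 0, 0, 0, 8.5, -0.9, -6.4, 21, 0, 0, 0, 8.5, -0.9, -6.4, 22, 0, 0, 0, 8.5, -0.9, -6.4, 23, 0, 0, 0, 8.5, -0.9, -6.4, 23, 0, 0, 0, 8.5, -0.9, -6.4, 23, 0, 0, 0, 5, -0.9, -6.4, 23, 0, 0, 0, 5, -0.9, -6.4, 23, 0, 0, 0, 5, -0.9, -6.4, 23, 0, 0, 0, 5, -0.9, -6.4, 23, 0, 0, 0, 5, -0.9, -6.4, 23, 0, 0, 0, 5, -0.9, -6.4, 23, 0, 0, 0, 5, -0.9, -6.4, 23, 0, 0, 0]

```text
clock: 3.95
tool_pos: [0.4833, -0.1552, 0.0311]
ee_rot: [2.965, 1.037, 0.001]
wrist_force: [-2.1, 0.8, 13.8]
finger_gap: 0.0529
grasp_force: 60.5
```

```bash
python3 -c "
from h import *
go([.4495,.0993,.0415],-51.5)"
```

```text
t 3.95 pos [ 0.4833 -0.1552  0.0311] yaw -51.44746600936538 shift [ 13.2156 -22.0068  -1.0536] turn 0.05253399063462183
```

send_rows:
  commands: [5, 0, 0, -2, 0, 0, 0, 5, 0, 0, -5, 0, 0, 0, 5, 0, 0, -9, 0, 0, 0, 5, 0.5, -1, -11, 0, 0, 0, 5, 2, -3.5, -11, 0, 0, 0, 5, 4, -6.5, -11, 0, 0, 0, 5, 6, -10, -11, 0, 0, 0, 5, 8, -13.5, -11, 0, 0, 0, 5, 10, -17, -11, 0, 0, 0, 5, 12, -20, -11, 0, 0, 0, 5, 13, -21.5, -11, 0, 0, 0, 5, 13.2, -22, -11, 0, 0, 0, 5, 13.2, -22, -9, 0, 0, 0, 5, 13.2, -22, -6, 0, 0, 0, 5, 13.2, -22, -4, 0, 0, 0, 5, 13.2, -22, -4, 0, 0, 0, 5, 13.2, -22, -4, 0, 0, 0]

```text
clock: 5.65
tool_pos: [0.4492, 0.0988, 0.0706]
ee_rot: [-2.966, -1.036, 0.001]
wrist_force: [0.5, -0.0, -0.7]
finger_gap: 0.0528
grasp_force: 63.3
```

send_rows:
  commands: [5, 0, 0.1, 1, 0, 0, 0, 5, 0, 0.1, 2, 0, 0, 0, 5, 0, 0.1, 2.5, 0, 0, 0, 5, 0, 0.1, 2.8, 0, 0, 0, 5, 0, 0.1, 2.8, 0, 0, 0, 5, 0, 0.1, 2.8, 0, 0, 0]

```text
clock: 6.25
tool_pos: [0.4498, 0.0985, 0.0423]
ee_rot: [-2.965, -1.037, 0.0]
wrist_force: [0.3, 0.1, -0.7]
finger_gap: 0.0529
grasp_force: 63.3
```

send_rows:
  commands: [5, 0, 0, 0.1, 0, 0, 0, 5, 0, 0, 0.2, 0, 0, 0, 5, 0, 0, 0.2, 0, 0, 0]

```text
clock: 6.55
tool_pos: [0.45, 0.0985, 0.0407]
ee_rot: [2.965, 1.037, 0.001]
wrist_force: [-1.7, 1.2, 8.3]
finger_gap: 0.0526
grasp_force: 64.4
```

send_rows:
  commands: [7, 0, 0, 0, 0, 0, 0, 7, 0, 0, 0, 0, 0, 0, 7, 0, 0, 0, 0, 0, 0, 7, 0, 0, -1, 0, 0, 0, 7, 0, 0, -3, 0, 0, 0, 7, 0, 0, -7, 0, 0, 0, 7, 0, 0, -12, 0, 0, 0, 7, 0, 0, -17, 0, 0, 0, 7, 0, 0, -21, 0, 0, 0, 7, 0, 0, -21, 0, 0, 0, 7, 0, 0, -21, 0, 0, 0]

```text
clock: 7.65
tool_pos: [0.4499, 0.0985, 0.2515]
ee_rot: [2.965, 1.037, 0.004]
wrist_force: [0.0, -0.4, 0.5]
finger_gap: 0.0704
grasp_force: 0.0
```

Run:
```python
from h import *
p=eyes.camera_params("wrist");im=eyes.grab_frame("wrist");cv2.imwrite("pics/w2.png",im[:,:,::-1])
for n,X in dict(d=(.4495,.0993,.0635),m4=(.4495,.0993,.0095),m3=(.5075,.1457,.0095),m2=(.5653,.1917,.0095),m1=(.6235,.2378,.0095)).items(): print(n,proj(p,X))
go([.446,-.2925,.13],-51.5)
```

```text
d [322.9253 181.1263]
m4 [322.8988 172.5791]
m3 [322.7723 112.7921]
m2 [322.7935  46.5823]
m1 [322.9733 -27.9708]
t 7.7 pos [0.4493 0.0984 0.2504] yaw -51.447202780084176 shift [-24.6252  30.3641  12.0379] turn 0.0527972199158242
```

View pics/w2.png

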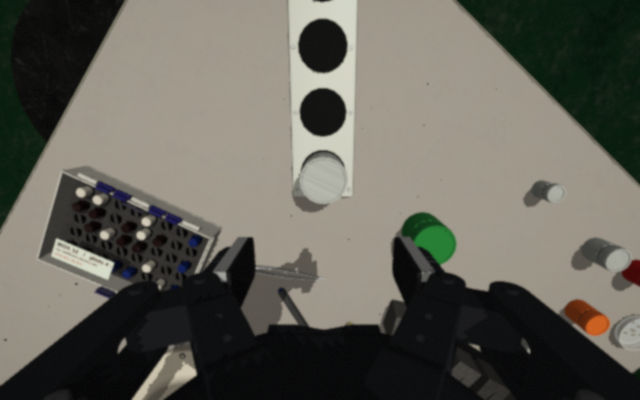

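The picture shows tin d upright on mark 4, with its lid at (323,178) against the predicted (323,181), about 3 mm off. The discs at (323,112) and (323,45) match prediction. On to tin c.

send_rows:
  commands: [7, -2, 2.5, 2, 0, 0, 0, 7, -5, 6, 4, 0, 0, 0, 7, -8, 10, 8, 0, 0, 0, 7, -11, 13.6, 10, 0, 0, 0, 7, -14, 17.3, 12, 0, 0, 0, 7, -17, 21, 12, 0, 0, 0, 7, -20, 24.7, 12, 0, 0, 0, 7, -23, 28.4, 12, 0, 0, 0, 7, -24.6, 30.4, 12, 0, 0, 0, 7, -24.6, 30.4, 14, 0, 0, 0, 7, -24.6, 30.4, 17, 0, 0, 0, 7, -24.6, 30.4, 20, 0, 0, 0, 7, -24.6, 30.4, 21.5, 0, 0, 0, 7, -24.6, 30.4, 22.4, 0, 0, 0, 7, -24.6, 30.4, 22.4, 0, 0, 0, 4, -24.6, 30.4, 22.4, 0, 0, 0, 4, -24.6, 30.4, 22.4, 0, 0, 0, 4, -24.6, 30.4, 22.4, 0, 0, 0, 4, -24.6, 30.4, 22.4, 0, 0, 0, 4, -24.6, 30.4, 22.4, 0, 0, 0]

```text
clock: 9.7
tool_pos: [0.4472, -0.2928, 0.0273]
ee_rot: [2.964, 1.037, 0.001]
wrist_force: [-1.1, 1.5, 7.2]
finger_gap: 0.0427
grasp_force: 60.8
```

```bash
python3 -c "
from h import *
o=r.get_obs();print(o['finger_gap'],o['grasp_force'],o['wrist_force'])
go([.5075,.1457,.0372],-51.5)"
```

```text
0.042722403579802934 60.76856017112732 [-1.1459  1.5117  7.1628]
t 9.7 pos [ 0.4472 -0.2928  0.0273] yaw -51.44714054285363 shift [ 32.0461 -30.5285  -1.0247] turn 0.05285945714636853
```

send_rows:
  commands: [4, 0, 0, -2, 0, 0, 0, 4, 0, 0, -5, 0, 0, 0, 4, 0, 0, -9, 0, 0, 0, 4, 1, -1, -11, 0, 0, 0, 4, 3.5, -3.3, -11, 0, 0, 0, 4, 6.5, -6.2, -11, 0, 0, 0, 4, 9.8, -9.3, -11, 0, 0, 0, 4, 13.1, -12.5, -11, 0, 0, 0, 4, 16.4, -15.6, -11, 0, 0, 0, 4, 19.7, -18.8, -11, 0, 0, 0, 4, 23, -21.9, -11, 0, 0, 0, 4, 26.3, -25, -11, 0, 0, 0, 4, 29, -27.6, -11, 0, 0, 0, 4, 31, -29.5, -11, 0, 0, 0, 4, 32, -30.5, -11, 0, 0, 0, 4, 32, -30.5, -9, 0, 0, 0, 4, 32, -30.5, -6, 0, 0, 0, 4, 32, -30.5, -4, 0, 0, 0, 4, 32, -30.5, -4, 0, 0, 0, 4, 32, -30.5, -4, 0, 0, 0]

```text
clock: 11.7
tool_pos: [0.5072, 0.145, 0.0668]
ee_rot: [2.966, 1.036, -0.0]
wrist_force: [0.0, 0.6, -0.5]
finger_gap: 0.043
grasp_force: 61.1
```

```bash
python3 -c "
from h import *
o=r.get_obs();print(o['finger_gap'],o['grasp_force'],o['wrist_force'])
go([.5075,.1457,.0372],-51.5)"
```

```text
0.04297109872425812 61.103514432907104 [ 0.0301  0.552  -0.461 ]
t 11.7 pos [0.5072 0.145  0.0668] yaw -51.47116443796448 shift [ 0.0703 -0.0349  2.965 ] turn 0.028835562035517626
```

send_rows:
  commands: [4, 0.1, 0, 1.2, 0, 0, 0, 4, 0.1, 0, 2.2, 0, 0, 0, 4, 0.1, 0, 2.8, 0, 0, 0, 4, 0.1, 0, 3, 0, 0, 0, 4, 0.1, 0, 3.05, 0, 0, 0, 4, 0.1, 0, 3.05, 0, 0, 0, 6, 0.1, 0, 3.05, 0, 0, 0, 6, 0.1, 0, 3.05, 0, 0, 0, 6, 0.1, 0, 3.05, 0, 0, 0, 6, 0.1, 0, 2, 0, 0, 0, 6, 0.1, 0, 0, 0, 0, 0, 6, 0.1, 0, -4, 0, 0, 0, 6, 0.1, 0, -8, 0, 0, 0, 6, 0.1, 0, -12, 0, 0, 0, 6, 0.1, 0, -16, 0, 0, 0, 6, 0.1, 0, -16, 0, 0, 0]

```text
clock: 13.3
tool_pos: [0.5099, 0.1464, 0.2319]
ee_rot: [2.964, 1.037, 0.013]
wrist_force: [-0.1, 0.2, -0.3]
finger_gap: 0.0599
grasp_force: 0.0
```

Run:
```python
from h import *
p=eyes.camera_params("wrist");im=eyes.grab_frame("wrist");cv2.imwrite("pics/w3.png",im[:,:,::-1])
for n,X in dict(c=(.5075,.1457,.0555),d=(.4495,.0993,.0635),m2=(.5653,.1917,.0095)).items(): print(n,proj(p,X))
go([.6023,-.2695,.13],-51.5)
```

```text
c [322.3734 186.5515]
d [322.5491 253.0638]
m2 [322.3153 116.1744]
t 13.35 pos [0.509  0.1462 0.2294] yaw -51.44468873777284 shift [-18.6582  38.3016   9.9501] turn 0.05531126222715699
```

View pics/w3.png

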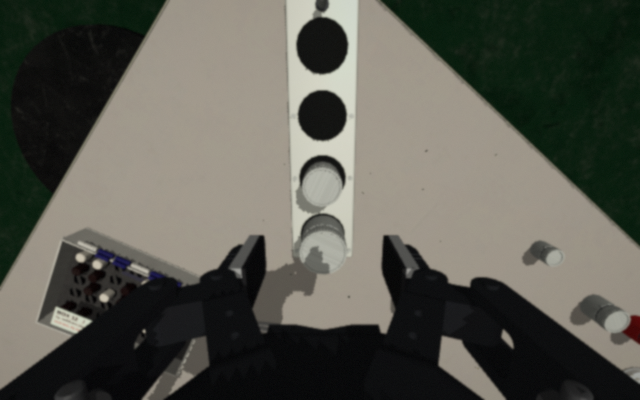

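Tin c stands on mark 3, with its lid at (323,184) against the predicted (322,187). Tin d is still upright at (323,248). Next is tin b, with a narrower opening because the red look-alike is close by.

send_rows:
  commands: [5.4, -1, 2, 2, 0, 0, 0, 5.4, -2.8, 5.7, 4, 0, 0, 0, 5.4, -4.8, 9.9, 7, 0, 0, 0, 5.4, -6.8, 14, 9.9, 0, 0, 0, 5.4, -8.8, 18.1, 9.9, 0, 0, 0, 5.4, -10.8, 22.2, 9.9, 0, 0, 0, 5.4, -12.8, 26.3, 9.9, 0, 0, 0, 5.4, -14.8, 30.4, 9.9, 0, 0, 0, 5.4, -16.8, 34.5, 9.9, 0, 0, 0, 5.4, -18.2, 37.3, 9.9, 0, 0, 0, 5.4, -18.6, 38.3, 9.9, 0, 0, 0, 5.4, -18.6, 38.3, 12, 0, 0, 0, 5.4, -18.6, 38.3, 15, 0, 0, 0, 5.4, -18.6, 38.3, 15, 0, 0, 0, 5.4, -18.6, 38.3, 15, 0, 0, 0]

```text
clock: 14.85
tool_pos: [0.6006, -0.2686, 0.0761]
ee_rot: [-2.964, -1.037, 0.002]
wrist_force: [0.3, 0.4, 0.1]
finger_gap: 0.0539
grasp_force: 0.0
```

Run:
```python
from h import *
go([.6023,-.2695,.022],-51.5)
p=eyes.camera_params("wrist");im=eyes.grab_frame("wrist");cv2.imwrite("pics/w4.png",im[:,:,::-1])
```

```text
t 14.85 pos [ 0.6006 -0.2686  0.0761] yaw -51.424656376699794 shift [0.0853 0.1853 5.4102] turn 0.07534362330020627
```

View pics/w4.png

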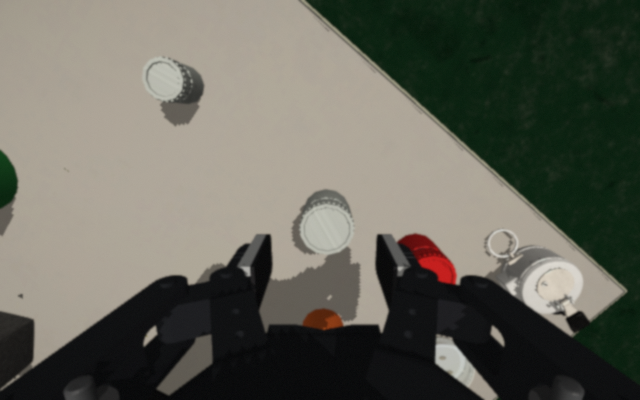

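The picture shows tin b's lid at (327,229), centred between the fingers at about x 260 and 390. The red look-alike at (433,265) is clear of the right finger. Descend and grip.

send_rows:
  commands: [5.4, 0.1, 0.2, 1.5, 0, 0, 0, 5.4, 0.1, 0.2, 3, 0, 0, 0, 5.4, 0.1, 0.2, 4.5, 0, 0, 0, 5.4, 0.1, 0.2, 5.4, 0, 0, 0, 5.4, 0.1, 0.2, 5.4, 0, 0, 0, 3, 0.1, 0.2, 5.4, 0, 0, 0, 3, 0.1, 0.2, 5.4, 0, 0, 0, 3, 0.1, 0.2, 5.4, 0, 0, 0, 3, 0.1, 0.2, 5.4, 0, 0, 0, 3, 0.1, 0.2, 5.4, 0, 0, 0]

```text
clock: 15.9
tool_pos: [0.6034, -0.2705, 0.0228]
ee_rot: [2.965, 1.037, 0.001]
wrist_force: [0.3, -0.7, 5.8]
finger_gap: 0.0324
grasp_force: 59.6
```

```bash
python3 -c "
from h import *
go([.5653,.1917,.032],-51.5)"
```

```text
t 15.9 pos [ 0.6034 -0.2705  0.0228] yaw -51.44909707820624 shift [ 25.8297 -38.5203  -0.9441] turn 0.05090292179375666
```

send_rows:
  commands: [3, 0, 0, -2, 0, 0, 0, 3, 0, 0, -5, 0, 0, 0, 3, 0, 0, -9, 0, 0, 0, 3, 0.6, -0.9, -11, 0, 0, 0, 3, 2.3, -3.5, -11, 0, 0, 0, 3, 4.9, -7.3, -11, 0, 0, 0, 3, 7.5, -11.2, -11, 0, 0, 0, 3, 10.1, -15.1, -11, 0, 0, 0, 3, 12.7, -19, -11, 0, 0, 0, 3, 15.3, -22.8, -11, 0, 0, 0, 3, 17.9, -26.7, -11, 0, 0, 0, 3, 20.5, -30.6, -11, 0, 0, 0, 3, 23.1, -34.4, -11, 0, 0, 0, 3, 25, -37.3, -11, 0, 0, 0, 3, 25.8, -38.5, -11, 0, 0, 0, 3, 25.8, -38.5, -9, 0, 0, 0, 3, 25.8, -38.5, -6, 0, 0, 0, 3, 25.8, -38.5, -4, 0, 0, 0, 3, 25.8, -38.5, -4, 0, 0, 0, 3, 25.8, -38.5, -4, 0, 0, 0]

```text
clock: 17.9
tool_pos: [0.5651, 0.1911, 0.0626]
ee_rot: [2.966, 1.037, -0.001]
wrist_force: [0.2, -0.5, -0.8]
finger_gap: 0.0324
grasp_force: 59.7
```

```bash
python3 -c "
from h import *
o=r.get_obs();print(o['finger_gap'],o['grasp_force'],o['wrist_force'])
go([.5653,.1917,.0323],-51.5)"
```

```text
0.032402808606554916 59.6819132566452 [ 0.1937 -0.4628 -0.8331]
t 17.9 pos [0.5651 0.1911 0.0626] yaw -51.469766891396326 shift [ 0.0558 -0.0296  3.0302] turn 0.030233108603674452
```

send_rows:
  commands: [3, 0.1, 0, 1.2, 0, 0, 0, 3, 0.1, 0, 2.2, 0, 0, 0, 3, 0.1, 0, 2.8, 0, 0, 0, 3, 0.1, 0, 3, 0, 0, 0, 3, 0.1, 0, 3.1, 0, 0, 0, 3, 0.1, 0, 3.1, 0, 0, 0, 5, 0.1, 0, 3.1, 0, 0, 0, 5, 0.1, 0, 3.1, 0, 0, 0, 5, 0.1, 0, 3.1, 0, 0, 0, 5, 0.1, 0, 2, 0, 0, 0, 5, 0.1, 0, 0, 0, 0, 0, 5, 0.1, 0, -4, 0, 0, 0, 5, 0.1, 0, -8, 0, 0, 0, 5, 0.1, 0, -12, 0, 0, 0, 5, 0.1, 0, -16, 0, 0, 0, 5, 0.1, 0, -16, 0, 0, 0]

```text
clock: 19.5
tool_pos: [0.568, 0.1927, 0.2284]
ee_rot: [2.965, 1.037, 0.014]
wrist_force: [0.4, -0.1, -0.2]
finger_gap: 0.0501
grasp_force: 0.0
```

Run:
```python
from h import *
p=eyes.camera_params("wrist");im=eyes.grab_frame("wrist");cv2.imwrite("pics/w5.png",im[:,:,::-1])
for n,X in dict(b=(.5653,.1917,.0475),c=(.5075,.1457,.0555),d=(.4495,.0993,.0635),m1=(.6235,.2378,.0095)).items(): print(n,proj(p,X))
go([.613,-.1427,.02],-51.5)
```

```text
b [322.4719 186.113 ]
c [322.475  251.4204]
d [322.639  312.8282]
m1 [322.5723 116.2752]
t 19.55 pos [0.5669 0.1924 0.2256] yaw -51.44673784886908 shift [-17.3866  29.0301  20.545 ] turn 0.05326215113092303
```

View pics/w5.png

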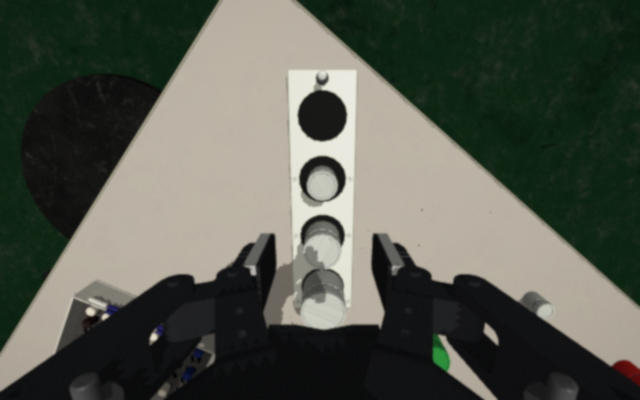

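Tin b stands on mark 2, with its lid at (322,183) against the predicted (322,186). Disc 1 at (322,116) matches prediction. Tin a is last.

send_rows:
  commands: [5, -1, 1.7, 2, 0, 0, 0, 5, -3.1, 5.2, 5, 0, 0, 0, 5, -5.3, 8.8, 8, 0, 0, 0, 5, -7.6, 12.7, 11, 0, 0, 0, 5, -9.9, 16.5, 11, 0, 0, 0, 5, -12.2, 20.4, 11, 0, 0, 0, 5, -14.5, 24.2, 11, 0, 0, 0, 5, -16.5, 27.6, 11, 0, 0, 0, 5, -17.4, 29, 11, 0, 0, 0, 5, -17.4, 29, 13, 0, 0, 0, 5, -17.4, 29, 16, 0, 0, 0, 5, -17.4, 29, 18.5, 0, 0, 0, 5, -17.4, 29, 20, 0, 0, 0, 5, -17.4, 29, 20.5, 0, 0, 0, 5, -17.4, 29, 20.5, 0, 0, 0, 2, -17.4, 29, 20.5, 0, 0, 0, 2, -17.4, 29, 20.5, 0, 0, 0, 2, -17.4, 29, 20.5, 0, 0, 0, 2, -17.4, 29, 20.5, 0, 0, 0, 2, -17.4, 29, 20.5, 0, 0, 0]

```text
clock: 21.55
tool_pos: [0.611, -0.1432, 0.0186]
ee_rot: [2.964, 1.037, 0.002]
wrist_force: [-1.2, 1.2, 5.8]
finger_gap: 0.0224
grasp_force: 58.5
```

```bash
python3 -c "
from h import *
o=r.get_obs();print(o['finger_gap'],o['grasp_force'],o['wrist_force'])
go([.6235,.2378,.03],-51.5)"
```

```text
0.022427931610476355 58.502052426338196 [-1.1725  1.2033  5.7742]
t 21.55 pos [ 0.611  -0.1432  0.0186] yaw -51.44734142480592 shift [ 24.7246 -29.0163  -1.1566] turn 0.052658575194080015
```

send_rows:
  commands: [2, 0, 0, -2, 0, 0, 0, 2, 0, 0, -5, 0, 0, 0, 2, 0, 0, -9, 0, 0, 0, 2, 0.8, -0.9, -11, 0, 0, 0, 2, 2.7, -3.2, -11, 0, 0, 0, 2, 5.4, -6.4, -11, 0, 0, 0, 2, 8.3, -9.8, -11, 0, 0, 0, 2, 11.2, -13.2, -11, 0, 0, 0, 2, 14.1, -16.6, -11, 0, 0, 0, 2, 17, -20, -11, 0, 0, 0, 2, 19.9, -23.4, -11, 0, 0, 0, 2, 22.5, -26.4, -11, 0, 0, 0, 2, 24.2, -28.4, -11, 0, 0, 0, 2, 24.7, -29, -11, 0, 0, 0, 2, 24.7, -29, -9, 0, 0, 0, 2, 24.7, -29, -6, 0, 0, 0, 2, 24.7, -29, -4, 0, 0, 0, 2, 24.7, -29, -4, 0, 0, 0, 2, 24.7, -29, -4, 0, 0, 0]

```text
clock: 23.45
tool_pos: [0.6231, 0.2372, 0.0581]
ee_rot: [2.966, 1.036, 0.001]
wrist_force: [-0.0, 0.8, 0.7]
finger_gap: 0.0221
grasp_force: 58.8
```

```bash
python3 -c "
from h import *
o=r.get_obs();print(o['finger_gap'],o['grasp_force'],o['wrist_force'])
go([.6235,.2378,.0281],-51.5)"
```

```text
0.02212992397053834 58.802334666252136 [-0.0062  0.786   0.7486]
t 23.45 pos [0.6231 0.2372 0.0581] yaw -51.47331994042636 shift [ 0.0669 -0.0257  3.001 ] turn 0.026680059573642723
```

send_rows:
  commands: [2, 0.1, 0, 1.2, 0, 0, 0, 2, 0.1, 0, 2.2, 0, 0, 0, 2, 0.1, 0, 2.8, 0, 0, 0, 2, 0.1, 0, 3, 0, 0, 0, 2, 0.1, 0, 3.05, 0, 0, 0, 2, 0.1, 0, 3.05, 0, 0, 0, 4, 0.1, 0, 3.05, 0, 0, 0, 4, 0.1, 0, 3.05, 0, 0, 0, 4, 0.1, 0, 3.05, 0, 0, 0, 4, 0.1, 0, 2, 0, 0, 0, 4, 0.1, 0, 0, 0, 0, 0, 4, 0.1, 0, -4, 0, 0, 0, 4, 0.1, 0, -8, 0, 0, 0, 4, 0.1, 0, -12, 0, 0, 0, 4, -4, 0, -16, 0, 0, 0, 4, -8, 0, -19, 0, 0, 0, 4, -12, 0, -21, 0, 0, 0, 4, -14, 0, -21, 0, 0, 0, 4, -14, 0, -21, 0, 0, 0, 4, -14, 0, -21, 0, 0, 0]

```text
clock: 25.45
tool_pos: [0.5134, 0.1503, 0.2681]
ee_rot: [2.966, 1.036, 0.002]
wrist_force: [-0.4, 0.3, -1.0]
finger_gap: 0.0401
grasp_force: 0.0
```

Run:
```python
from h import *
p=eyes.camera_params("wrist");im=eyes.grab_frame("wrist")[:,:,::-1].copy();cv2.imwrite("pics/w6.png",im)
h=cv2.cvtColor(im,cv2.COLOR_BGR2HSV)
for n,X in dict(a=(.6235,.2378,.0395),b=(.5653,.1917,.0475),c=(.5075,.1457,.0555),d=(.4495,.0993,.0635)).items(): print(n,proj(p,X))
```

```text
a [323.8914  51.0403]
b [323.7151 119.4663]
c [323.6927 183.068 ]
d [323.8232 242.9377]
```

View pics/w6.png

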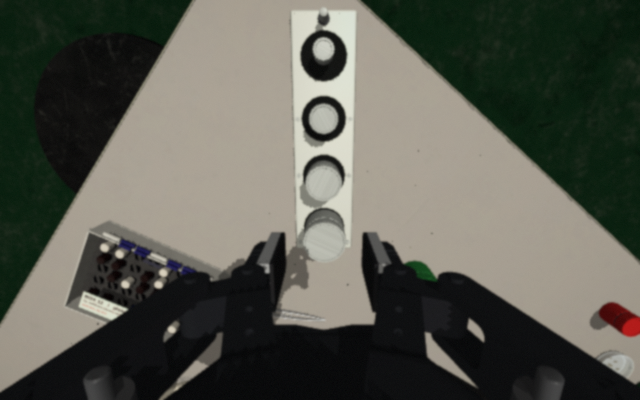

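All four tins stand upright on their discs, with lids at (323,48), (323,118), (323,180) and (323,240). Each is within 3 px (under 4 mm) of its target, so I'm handing in.

```bash
python3 -c "
from h import *
print(ticket.sign_off())"
```

```text
the job is handed in; nothing more can be done
None
```

The four tins stand upright on discs 1 to 4, smallest beside the post, each within about 4 mm of its disc centre by the wrist camera; the petri dish and tally counter were not touched, and the job was handed in at about 25 s, with no verdict returned.

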